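One shot of amber syrup into the mug

ROBOT

A 6-joint arm with a two-finger parallel gripper is mounted at the origin on a cart in front of the work surface, level with it; the furniture and walls round the work are solid. World frame = base frame: x ahead of the robot, y to its left, z up, the work surface at z = 0. Lengths are in m, angles in rad, forces in N, time in s.
With the tool pointing down it reaches from about 0.375 to 0.925 m from the base axis. Payload 5.7 kg.
Tool frame: the origin (TCP) lies at the centre of the arm's flange, where the gripper is bolted on; the fingertips stand 182 mm ahead of it and the grasp point (between the pads) lies 163 mm ahead of it; z points along the fingers, y is the line along which they close (so a half turn about z gives the same grasp; the last joint's range is limited). The gripper opens to 88 mm and grips with 3 to 60 N. Pads are 20 mm wide; open, the fingers measure 115 mm over their backs; the gripper's body (75 mm by 178 mm) begins 61 mm behind the grasp point.
Start: joints at [-1.402, 0.359, 1.51, -0, 1.272, -0.115], TCP at [0.168, -0.576, 0.405] pointing down, gripper open.
Joint ranges: [-2.97, 2.97], [-1.01, 2.36], [0.21, 2.38], [-0.96, 4.11], [0.2, 2.71], [-2.98, 2.98]. Speed limits (rad/s): [2.39, 2.39, 3.14, 3.14, 3.14, 3.14].

INTERFACE

Orientations are given as a unit quaternion [w, x, y, z].
In Python, from station import arm gives the robot as it stands. The module is installed in compiled form; this text tells all that it offers.
- The arm moves only by the tool servo_tool, never from a script. Its argument "plan" is text: rows parted by semicolons, each of 7 numbers parted by spaces: the turn, a rotation vector about the tool's x, y, z each as a share of 0.5 rad, from -1 to 1, then the shift along the tool's x, y, z each as a share of 0.12 m, from -1 to 1, then the gripper's target within -1 to 1 (fully open at 1, half-way at 0, shut at -1). A call has 1 to 10 rows; each row is the pose to reach, as a shift and turn from the pose commanded when the call began, along the tool's axes at that moment; what a row does not reach only later rows make up. A row lasts 1/10 s, in which the tool goes at most 50 mm and 8.59 degrees, less where a joint would pass 70% of its speed; a pose out of reach is approached as far as the arm can. A call with a number of a shift or a turn outside -1 to 1 is refused whole. A call with a gripper value outside its range is refused whole. The fingers move at their own pace and stop on an object; the grip force is fixed at half the most. Time passes only in rows, so rows that repeat a pose let the fingers close. It gives the time, the measured TCP pose, the force, the opening and the grip force at its end, in the units of the state.
- arm.observe(): the state, without advancing time (a new reading comes with each control period).
- arm.grab_frame(name): name is "scene" or "top"; returns (picture, depth): 400x640x3 uint8, blue, green, red; 400x640 float32, m along the optical axis (not along the pixel's ray), 0 where there is no reading.
- arm.camera_info(name): a dict with "mtx" (3x3 intrinsics, pixels), "view" (4x4, takes a point from world to camera coordinates). Camera axes: x right, y down, z forward; pixel columns grow to the right and rows downward; lengths in m; the calibration is good to about 2 mm. A picture is of the moment at which its call begins. camera_info takes no time and is no camera call.
- arm.hand_in(): hands the job in; it is judged then, once.
The state is a dict: "clock": time; "joints": joint angles; "qvel": joint speeds; "effort": joint torques, N m; "tcp_pos": TCP position; "tool_rot": TCP orientation; "ft_force": force on the tool from outside, world axes, zero at the start; "ft_torque": the same for the moment, N m; "gripper_width": finger opening in m; "gripper_force": force on a finger pad.
Only numpy, scipy, OpenCV 4.12 (cv2) and the standard library are available. Lean on these libraries where they do the work, as an engineer would, in place of code of your own. Each camera call takes 0.05 s, during which the arm holds its last target. There are 200 camera calls.

TASK

Put a shot of amber syrup in the mug: push the black pump head of the amber bottle straight down until it stops, then let it rise fully again. Leave the mug standing under the spout and the amber bottle where it stands, and do not touch the green bottle.

Things in the scene. Friction and masses are not known exactly. Their poses are not given: they have to be found in the camera images.
- amber_bottle: Loose upright syrup bottle in amber-brown glass, 72 mm across, about 0.75 kg, with a black pump. Origin: centre of its underside, z up the axis. The pump head is a black disc 40 mm across on the axis; its flat top is 180 mm above the origin when up, 165 mm when pressed. A thin spout runs along the bottle's -x, its tip 85 mm from the axis, 136 mm up, over the mug.
- amber_pump (a joint): Stroke of the amber bottle's pump head in m: 0 = up, 0.015 = pressed down to its stop. It moves straight down along the bottle's axis against a spring that needs about 4 N to start and 10 N to reach the stop, and springs up by itself when let go.
- green_bottle: The same kind of loose pump bottle in green glass, same sizes and same black pump head and spout; it is not wanted. Origin: centre of its underside.
- mug_centre (a point): Centre (45 mm above the underside, on the axis of the cup) of a striped ceramic mug, 86 mm across without its handle and 90 mm high, 0.24 kg, loose, standing under the amber bottle's spout. Its handle points along its own -y; z up.
Mind the look-alikes: they are no part of the job. What is shaped like the amber_bottle but yellow is not meant.

How it is judged:
By the outcome, as a careful person would: the job done as asked, in the order asked, and still so for the second after the job is handed in, with the robot touching nothing.
It also fails if it takes over 32 s, if anything falls off the work surface, if the arm or the gripper's body presses on something with over 40 N, if the wrist force passes 120 N, or if a joint passes its speed limit or range.

## Working session

There is one attempt and no reset: what is moved stays moved. The work goes in short steps, Python scripts to look and compute and a tool call to move; the robot and the scene stay as the last step left them, time stands still between calls to the robot, and variables do not carry over. Pictures are saved under pics/ and viewed, at most 10 in all, crops included, and the job is handed in when it is done.

Besides the shell and the picture viewer there is one more tool, called by a JSON object that holds its "method" and its "body", one argument or row to a line. servo_tool: Moves the arm, as the interface text tells. Its arguments: {"type":"object","properties":{"plan":{"type":"string"}},"required":["plan"]}

```bash
mkdir -p pics; cat > h.py <<'E'
import numpy as np, cv2
from station import arm
def cloud(n):
    im,d=arm.grab_frame(n); c=arm.camera_info(n); K=np.array(c["mtx"]);V=np.array(c["view"])
    v,u=np.indices(d.shape); P=np.stack([(u-K[0,2])/K[0,0]*d,(v-K[1,2])/K[1,1]*d,d],-1)
    return im,d,(P-V[:3,3])@V[:3,:3]
E
python3 - <<'E'
from h import *
for n in("scene","top"):
    im,d,W=cloud(n); cv2.imwrite(f"pics/{n}0.png",im); np.savez(f"{n}0.npz",im=im,d=d,W=W)
s=arm.observe();print(s)
E
```

```text
{'clock': 0.1, 'joints': array([-1.40210659e+00,  3.59446078e-01,  1.51131809e+00,  2.71540964e-05,
        1.27246331e+00, -1.15099240e-01]), 'qvel': array([-0.0007283 , -0.00031957, -0.00263154,  0.00034743,  0.00276704,
        0.0003559 ]), 'effort': array([-1.35780327e-03, -5.16361248e+01, -2.71405488e+01,  6.76181260e-02,
        2.77448556e-02, -2.96820019e-05]), 'tcp_pos': array([ 0.16794239, -0.57569177,  0.40388791]), 'tool_rot': array([-8.17466408e-04,  9.89950091e-01,  1.41414810e-01, -8.93074860e-06]), 'ft_force': array([ 0.54260187, -0.02069466, -0.64080821]), 'ft_torque': array([-0.06916498,  0.03321672,  0.05583723]), 'gripper_force': 0.0, 'gripper_width': 0.08782823442232038}
```

View pics/scene0.png

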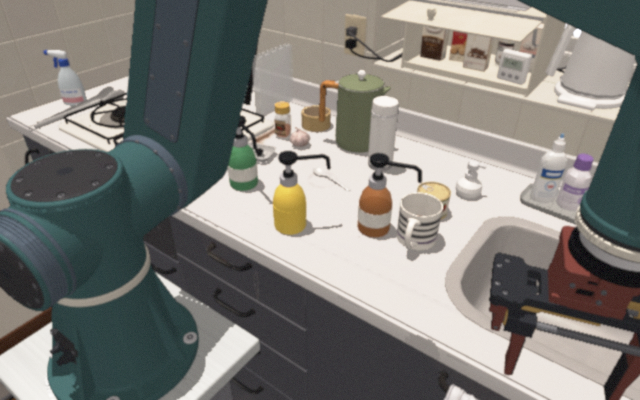

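View pics/top0.png

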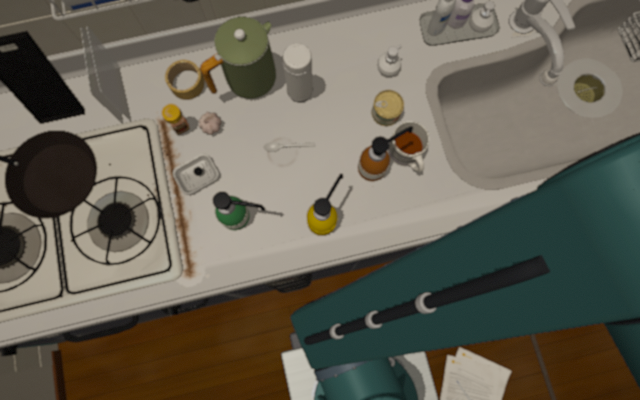

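Scene view: the amber bottle is at (376,210) with its head at (378,161) and the mug at (419,220). Look-alikes are yellow at (290,205) and green at (243,165). In the top view, amber is at (375,158) with its head at (381,145), yellow at (322,215), green at (230,210). I choose the amber-brown bottle beside the mug.

```bash
python3 - <<'E'
from h import *
out=[]
for n,(u0,u1,v0,v1) in dict(scene=(340,450,140,260),top=(345,440,115,190)).items():
    z=np.load(n+"0.npz"); im,W,d=z["im"],z["W"],z["d"]
    out.append(cv2.resize(im[v0:v1,u0:u1],(400,400)))
    R=W[v0:v1,u0:u1].reshape(-1,3);C=im[v0:v1,u0:u1].reshape(-1,3).astype(int);ok=d[v0:v1,u0:u1].ravel()>0
    for a,b in((-.01,.01),(.02,.04),(.06,.085),(.085,.1),(.11,.13),(.13,.15),(.15,.17),(.17,.176),(.176,.19),(.19,.25)):
        m=ok&(R[:,2]>a)&(R[:,2]<b)
        if m.any(): print(n,a,b,m.sum(),R[m].min(0).round(3),R[m].max(0).round(3),np.median(R[m],0).round(3))
    # head: near-flat top
    m=ok&(R[:,2]>.170)&(C.max(1)<90)
    c,r=cv2.minEnclosingCircle(R[m][:,:2].astype(np.float32)*1000); print("head",m.sum(),c,r,R[m].mean(0))
    m=ok&(R[:,2]>.02)&(R[:,2]<.12)&(C[:,2]>1.7*C[:,0])
    print("amber",R[m].mean(0),R[m].min(0),R[m].max(0))
cv2.imwrite("pics/crop.png",np.hstack(out))
E
```

```text
scene -0.01 0.01 7559 [ 0.399 -0.333 -0.004] [0.963 0.112 0.01 ] [ 0.646 -0.132  0.001]
scene 0.02 0.04 829 [ 0.481 -0.291  0.02 ] [0.965 0.106 0.04 ] [ 0.524 -0.186  0.031]
scene 0.06 0.085 1451 [ 0.478 -0.291  0.06 ] [ 0.785 -0.     0.085] [ 0.526 -0.219  0.073]
scene 0.085 0.1 562 [ 0.494 -0.291  0.085] [ 0.767 -0.023  0.1  ] [ 0.52  -0.185  0.09 ]
scene 0.11 0.13 136 [ 0.507 -0.176  0.11 ] [ 0.535 -0.137  0.13 ] [ 0.512 -0.164  0.121]
scene 0.13 0.15 181 [ 0.506 -0.241  0.13 ] [ 0.554 -0.138  0.15 ] [ 0.522 -0.161  0.136]
scene 0.15 0.17 109 [ 0.509 -0.239  0.15 ] [ 0.552 -0.142  0.17 ] [ 0.54  -0.207  0.166]
scene 0.17 0.176 150 [ 0.505 -0.234  0.17 ] [ 0.552 -0.142  0.176] [ 0.536 -0.191  0.173]
scene 0.176 0.19 178 [ 0.507 -0.217  0.176] [ 0.544 -0.137  0.182] [ 0.523 -0.159  0.18 ]
head 264 (530.91796875, -187.82395935058594) 49.24796676635742 [ 0.52407527 -0.1695145   0.17673332]
amber [ 0.5074857  -0.16740388  0.08270122] [ 0.48907674 -0.26511609  0.02003592] [ 0.65214712 -0.13059077  0.11142433]
top -0.01 0.01 4345 [ 0.433 -0.358 -0.009] [ 0.678 -0.077  0.01 ] [ 0.536 -0.2
[... 232 characters left out ...]
95 -0.121  0.1  ] [ 0.521 -0.174  0.09 ]
top 0.11 0.13 83 [ 0.507 -0.17   0.111] [ 0.54  -0.135  0.13 ] [ 0.515 -0.145  0.127]
top 0.13 0.15 54 [ 0.508 -0.236  0.13 ] [ 0.55  -0.136  0.148] [ 0.52  -0.146  0.133]
top 0.15 0.17 29 [ 0.53  -0.237  0.155] [ 0.553 -0.177  0.17 ] [ 0.546 -0.227  0.168]
top 0.17 0.176 124 [ 0.506 -0.228  0.17 ] [ 0.553 -0.135  0.176] [ 0.538 -0.189  0.174]
top 0.176 0.19 225 [ 0.507 -0.197  0.176] [ 0.545 -0.135  0.183] [ 0.526 -0.154  0.179]
head 315 (534.7093505859375, -182.56192016601562) 49.17713165283203 [ 0.52802559 -0.16576827  0.17702397]
amber [ 0.54069378 -0.20209692  0.05982996] [ 0.49121421 -0.28545877  0.02064055] [ 0.6356779  -0.11890751  0.11757859]
```

View pics/crop.png

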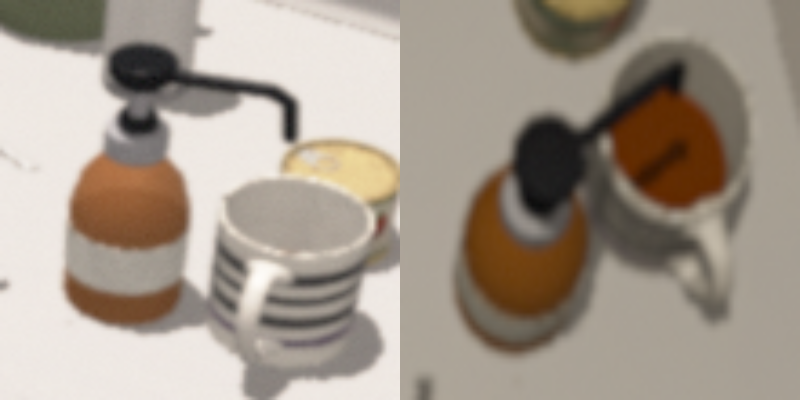

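The crop confirms the amber-brown glass with its spout over the striped mug. Both views put the head centre at about (0.526, -0.156), with the top at z≈0.180, matching the text. I'll approach with the fingers shut.

{"method": "servo_tool", "body": {
  "plan": "0 0 0 0.32 -0.21 0 -1;0 0 0 0.64 -0.42 0 -1;0 0 0 0.96 -0.63 0 -1;0 0 0 0.96 -0.63 0 -1"
}}

```text
clock: 0.5
tcp_pos: [0.2597, -0.4669, 0.4041]
tool_rot: [-0.002, 0.99, 0.143, 0.0]
ft_force: [-0.8, -0.9, -0.3]
gripper_width: 0.0592
gripper_force: 0.0
```

{"method": "servo_tool", "body": {
  "plan": "0 0 0 0.32 -0.21 0 -1;0 0 0 0.64 -0.42 0 -1;0 0 0 0.96 -0.63 0 -1;0 0 0 0.96 -0.63 0 -1"
}}

```text
clock: 0.9
tcp_pos: [0.3488, -0.363, 0.4043]
tool_rot: [-0.001, 0.99, 0.144, 0.0]
ft_force: [-0.5, 0.0, 0.0]
gripper_width: 0.0273
gripper_force: 0.0
```

{"method": "servo_tool", "body": {
  "plan": "0 0 0 0.32 -0.21 0 -1;0 0 0 0.64 -0.42 0 -1;0 0 0 0.96 -0.63 0 -1;0 0 0 0.96 -0.63 0 -1"
}}

```text
clock: 1.3
tcp_pos: [0.4384, -0.2591, 0.4046]
tool_rot: [-0.001, 0.99, 0.144, 0.001]
ft_force: [-0.5, -0.2, -0.5]
gripper_width: 0.0007
gripper_force: 0.0
```

{"method": "servo_tool", "body": {
  "plan": "0 0 0 0.3 -0.2 0 -1;0 0 0 0.6 -0.4 0 -1;0 0 0 0.9 -0.6 0 -1;0 0 0 0.9 -0.6 0 -1;0 0 0 0.9 -0.6 0 -1"
}}

```text
clock: 1.8
tcp_pos: [0.5197, -0.163, 0.4043]
tool_rot: [0.0, 0.99, 0.142, -0.001]
ft_force: [-1.0, -0.3, -1.3]
gripper_width: 0.0005
gripper_force: 0.0
```

```bash
cat > st.py <<'E'
from h import *
from scipy.spatial.transform import Rotation as Ro
s=arm.observe(); p=np.array(s["tcp_pos"]); q=s["tool_rot"]; R=Ro.from_quat([*q[1:],q[0]]).as_matrix()
print(s["clock"],p.round(4),"tip",(p+R[:,2]*.182).round(4),s["ft_force"].round(2),s["gripper_width"])
print("share to head",(R.T@(np.array([.526,-.156,.180])-p-R[:,2]*.182)/.12).round(3), "tilt",R[:2,2].round(4))
E
python3 - <<'E'
exec(open('st.py').read())
for n in("scene","top"):
    im,d,W=cloud(n); cv2.imwrite(f"pics/{n}1.png",im)
    v=slice(110,200) if n=="top" else slice(130,260)
    z=im[v,330:450]; globals()[n]=cv2.resize(z,(400,400))
cv2.imwrite("pics/c1.png",np.hstack([scene,top]))
E
```

```text
1.8 [ 0.5197 -0.163   0.4043] tip [ 0.5195 -0.1631  0.2223] [-0.99 -0.33 -1.31] 0.00047016503881342267
share to head [ 0.069 -0.042  0.353] tilt [-0.001  -0.0007]
```

View pics/c1.png

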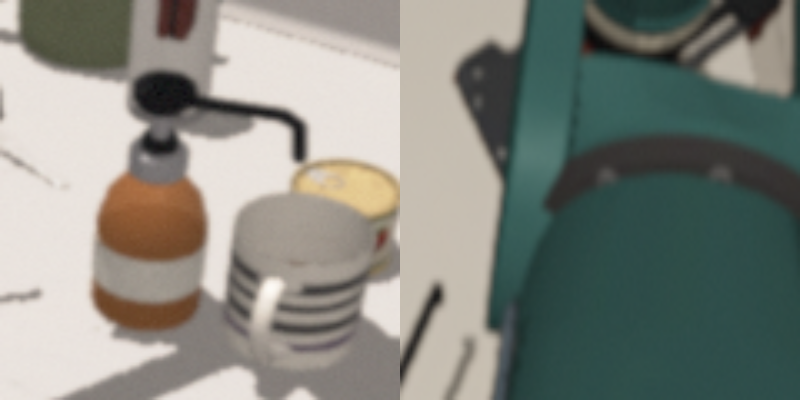

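The fingertips are above the head in the scene crop, at (170,30), and the bottle is undisturbed. Next: centre, lower to just above the head, and check.

{"method": "servo_tool", "body": {
  "plan": "0 0 0 0.07 -0.04 0.1 -1;0 0 0 0.07 -0.04 0.2 -1;0 0 0 0.07 -0.04 0.3 -1;0 0 0 0.07 -0.04 0.3 -1;0 0 0 0.07 -0.04 0.3 -1"
}}

```text
clock: 2.4
tcp_pos: [0.5262, -0.1552, 0.3679]
tool_rot: [-0.0, 0.99, 0.141, -0.001]
ft_force: [-0.1, 0.3, 0.6]
gripper_width: 0.0006
gripper_force: 0.0
```

```bash
python3 - <<'E'
exec(open('st.py').read())
im,d,W=cloud("scene"); cv2.imwrite("pics/c2.png",cv2.resize(im[110:260,320:470],(600,600),interpolation=cv2.INTER_CUBIC))
E
```

```text
2.4 [ 0.5262 -0.1552  0.3679] tip [ 0.5259 -0.1551  0.1859] [-0.05  0.3   0.61] 0.0005561117147739806
share to head [-0.001  0.007  0.049] tilt [-0.0016  0.0007]
```

View pics/c2.png

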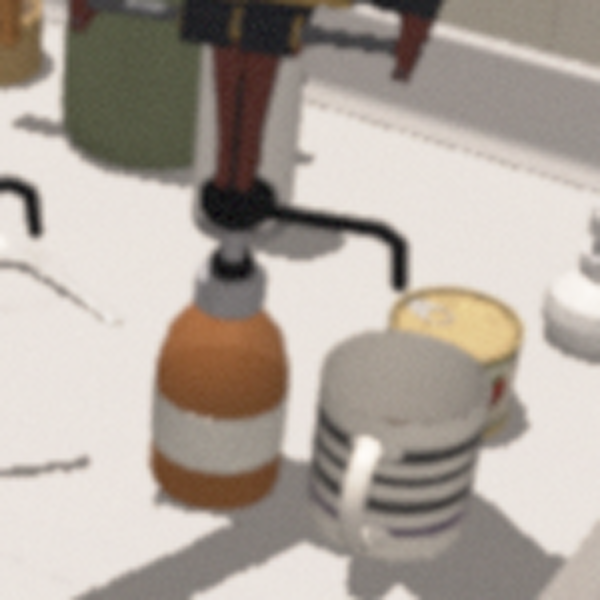

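The tips are centred over the head at (240,190) in this crop. Pressing slowly now.

{"method": "servo_tool", "body": {
  "plan": "0 0 0 0 0 0.03 -1;0 0 0 0 0 0.05 -1;0 0 0 0 0 0.07 -1;0 0 0 0 0 0.09 -1;0 0 0 0 0 0.11 -1;0 0 0 0 0 0.12 -1;0 0 0 0 0 0.13 -1;0 0 0 0 0 0.14 -1;0 0 0 0 0 0.15 -1;0 0 0 0 0 0.15 -1"
}}

```text
clock: 3.45
tcp_pos: [0.5267, -0.1552, 0.3515]
tool_rot: [0.0, 0.99, 0.141, 0.0]
ft_force: [-2.4, 0.2, 8.1]
gripper_width: 0.0004
gripper_force: 3.9
```

{"method": "servo_tool", "body": {
  "plan": "0 0 0 0 0 0.01 -1;0 0 0 0 0 0.02 -1;0 0 0 0 0 0.025 -1;0 0 0 0 0 0.03 -1;0 0 0 0 0 0.03 -1"
}}

```text
clock: 3.95
tcp_pos: [0.5267, -0.1552, 0.3481]
tool_rot: [0.0, 0.99, 0.141, 0.001]
ft_force: [-1.0, 1.0, 9.2]
gripper_width: 0.0006
gripper_force: 4.6
```

{"method": "servo_tool", "body": {
  "plan": "0 0 0 0 0 0.008 -1;0 0 0 0 0 0.016 -1;0 0 0 0 0 0.016 -1"
}}

```text
clock: 4.25
tcp_pos: [0.5271, -0.1554, 0.3473]
tool_rot: [0.001, 0.99, 0.142, 0.001]
ft_force: [-3.0, 2.1, 16.9]
gripper_width: 0.0001
gripper_force: 8.3
```

16.9 N with the travel blocked at tip z≈0.165, so the pump is at its stop. I'll let it rise slowly, then retract.

{"method": "servo_tool", "body": {
  "plan": "0 0 0 0 0 0.004 -1;0 0 0 0 0 0.004 -1;0 0 0 0 0 -0.03 -1;0 0 0 0 0 -0.06 -1;0 0 0 0 0 -0.09 -1;0 0 0 0 0 -0.12 -1;0 0 0 0 0 -0.15 -1;0 0 0 0 0 -0.2 -1;0 0 0 0 0 -0.35 -1;0 0 0 0 0 -0.6 -1"
}}

```text
clock: 5.25
tcp_pos: [0.5257, -0.1548, 0.4158]
tool_rot: [-0.001, 0.99, 0.141, -0.002]
ft_force: [-0.7, -0.3, -0.3]
gripper_width: 0.0004
gripper_force: 0.0
```

{"method": "servo_tool", "body": {
  "plan": "0 0 0 0 0 -0.2 -1;0 0 0 0 0 -0.2 -1;0 0 0 0 0 -0.2 -1"
}}

```text
clock: 5.55
tcp_pos: [0.5264, -0.1551, 0.441]
tool_rot: [0.0, 0.99, 0.141, 0.0]
ft_force: [0.6, 0.8, -0.3]
gripper_width: 0.0004
gripper_force: 0.0
```

```bash
python3 - <<'E'
exec(open('st.py').read())
im,d,W=cloud("scene"); cv2.imwrite("pics/c3.png",cv2.resize(im[110:260,320:470],(600,600),interpolation=cv2.INTER_CUBIC))
z=np.load("scene0.npz")
for w in (z["W"],W):
    R=w[140:180,350:400].reshape(-1,3); m=(R[:,2]>.176)&(R[:,2]<.19)&(abs(R[:,0]-.526)<.03)&(abs(R[:,1]+.157)<.03); print("head",m.sum(),R[m].min(0).round(4),R[m].max(0).round(4),np.median(R[m],0).round(4))
    R=w[180:260,390:450].reshape(-1,3); m=(R[:,2]>.085)&(R[:,2]<.095)&(R[:,0]<.61); print("rim",m.sum(),R[m].min(0).round(4),R[m].max(0).round(4))
E
```

```text
5.55 [ 0.5264 -0.1551  0.441 ] tip [ 0.5265 -0.1552  0.259 ] [ 0.6   0.8  -0.26] 0.0003987516662984496
share to head [-0.006  0.005  0.658] tilt [ 0.0004 -0.0001]
head 175 [ 0.5072 -0.1767  0.176 ] [ 0.5445 -0.1373  0.1818] [ 0.5229 -0.1582  0.18  ]
rim 268 [ 0.5065 -0.2912  0.085 ] [ 0.5959 -0.1822  0.0926]
head 171 [ 0.5068 -0.1799  0.1761] [ 0.5464 -0.1385  0.1823] [ 0.5219 -0.1584  0.1801]
rim 279 [ 0.5069 -0.2914  0.085 ] [ 0.5965 -0.183   0.0934]
```

View pics/c3.png

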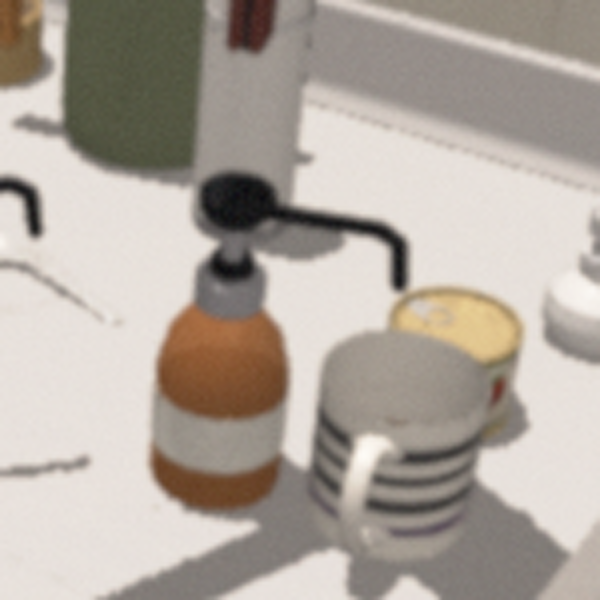

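The head at (240,200) is fully up again at z 0.180. The bottle and mug haven't moved, and the gripper is well clear.

```bash
python3 -c "
from station import arm
print(arm.hand_in())"
```

```text
the job is handed in; nothing more can be done
None
```

The amber pump was pressed to its stop (16.9 N) and rose fully again, the bottle and mug stayed where they stood, the green bottle was not touched, and the job was handed in at about 5.6 s.

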